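Fit the adjustable wrench and tighten the die nut

ROBOT

A 7-joint arm with a two-finger parallel gripper is mounted at the origin on the work surface. World frame = base frame: x ahead of the robot, y to its left, z up, the work surface at z = 0. Lengths are in mm, angles in rad, forces in N, time in s.
With the tool pointing down it reaches from about 350 to 900 mm from the base axis. Payload 7.2 kg.
Tool frame: the origin (TCP) lies midway between the tips of the shut fingers; the grasp point (between the pads) lies 19 mm behind it; z points along the fingers, y is the line along which they close (so a half turn about z gives the same grasp; the last joint's range is limited). The gripper opens to 85 mm and grips with 20 to 120 N. Pads are 22 mm wide; open, the fingers measure 114 mm over their backs; the gripper's body (76 mm by 85 mm) begins 54 mm behind the grasp point. The pads swing forward as they close: fully open they stand 13 mm farther back than shut.
Start: joints at [-1.264, 0.411, -0.013, 1.596, 0.006, 1.134, -0.082], TCP at [228.813, 581.613, 231.297] pointing down, gripper open.
Joint ranges: [-2.95, 2.95], [-0.29, 1.99], [-1.47, 1.44], [0.14, 2.54], [-1.03, 4.17], [0.13, 1.85], [-2.86, 2.86]. Speed limits (rad/s): [2.39, 2.39, 3.01, 3.01, 3.14, 3.14, 3.14].

INTERFACE

Orientations are given as a unit quaternion [x, y, z, w].
In Python, from rig import robot, vision, hand_in, models gives the robot as it stands.
- The arm moves only by the tool apply_moves, never from a script. Its argument "deltas" is a list of rows, each a list of 3 entries, a list of its own where there are three numbers: the finger opening in mm, from 0 to 85.4, then the shift along the tool's x, y, z as a fraction of full scale, then the turn, a rotation vector about the tool's x, y, z as a fraction of full scale. In form: [[fingers, [dx, dy, dz], [rx, ry, rz]], ...]. A call has 1 to 5 rows; each row is the pose to reach, as a shift and turn from the pose commanded when the call began, along the tool's axes at that moment; what a row does not reach only later rows make up. Full scale, the value 1, is 0.3 m for a shift and 120 degrees for a turn. A row lasts 1/12 s, in which the tool goes at most 41.7 mm and 7.16 degrees, less where a joint would pass 70% of its speed; a pose out of reach is approached as far as the arm can. A call with a number of a shift or a turn outside -1 to 1 is refused whole. A call with a gripper value outside its range is refused whole. The fingers move at their own pace and stop on an object; "grip_force" is the grip in N (left out, the last holds). Time passes only in rows, so rows that repeat a pose let the fingers close. It gives the time, the measured TCP pose, the force, the opening and the grip force at its end, in the units of the state.
- robot.read_state(): the state, without advancing time (a new reading comes with each control period).
- vision.snapshot(name): name is "scene" or "top" or "wrist"; returns the picture (400x640x3 uint8, blue, green, red); there is no depth.
- vision.camera_info(name): a dict with "K" (3x3 intrinsics, pixels), "extrinsics" (4x4, takes a point from camera to world coordinates). Camera axes: x right, y up, looking along -z (the intrinsics and any distortion apply to the point x, -y, -z); pixel columns grow to the right and rows downward; lengths in mm; the calibration is good to about 2 mm. The wrist camera is an equidistant fisheye: a pixel r from the principal point sees the ray r / f radians off the axis. A picture is of the moment at which its call begins: read the wrist's pose just before it. camera_info takes no time and is no camera call; for the wrist camera it gives the pose at the moment of the call.
- hand_in(): hands the job in; it is judged then, once.
Trained networks look in the newest picture that a camera, given by its name, has taken for a name from the list of things; names that differ only in an ending like _2 or _b are one class to them, and where a whole thing is asked for, a point or a joint stands for the part that bears it (a point fixed in the world has none). Each returns a list of dicts, best first, with "p" (0 to 1); they miss things now and then, are a little off and sometimes report something else, mostly with a low value. They report only what shows in the picture. A call takes as long as a camera call.
- models.spot_in(camera, query): "xy" ([column, row] in pixels, amid what is visible of it).
The state is a dict: "time": time; "qpos": joint angles; "joint_velocities": joint speeds; "effort": joint torques, N m; "eef_pos": TCP position; "eef_rot": TCP orientation; "wrist_force": force on the tool from outside, world axes, zero at the start; "ft_torque": the same for the moment, N m; "finger_gap": finger opening in mm; "finger_force": force on a finger pad.
Only numpy, scipy, OpenCV 4.12 (cv2) and the standard library are available. Lean on these libraries where they do the work, as an engineer would, in place of code of your own. Each camera call takes 0.05 s, during which the arm holds its last target. There are 200 camera calls.

TASK

The big adjustable wrench has been left lying loosely round the hex nut in the middle of the round die stand. Roll its worm with a fingertip until the jaws just fit the nut snugly, then swing the handle clockwise (seen from above) until the nut comes up tight, without forcing it or leaning hard on the wrench. Leave the wrench sitting on the nut, do not touch the nut itself, and leave everything else where it is.

Things in the scene. Friction and masses are not known exactly. Their poses are not given: they have to be found in the camera images.
- stand: round die stand fixed to the table: green foot 230 mm across, cushioned steel plate 190 mm across on it, its top 45 mm above the table. Origin on its axis at table height. Pushed down, the plate (with nut and wrench) sinks: it gives at about 3 N, then 4 N/mm, to a hard stop at 2 mm (11 N). A 16 mm stud rises from its centre through the nut to 21 mm above the plate.
- nut (a joint): angle of the hex nut in rad: 0 = tight at a hard stop; starts at -0.8 to -0.6, grows as the nut turns clockwise seen from above. It drags with about 0.2 N m, the wrench sliding on the plate with about as much more, so the handle swings at about 3 to 5 N. Stop when the push rises at the stop: pushed on, the jaws are spread open and slip.
- nut_top (a point): centre of the nut's top face, on its axis, 15 mm above the plate (60 mm above the table).
- wrench: steel adjustable wrench, 256 mm long, 0.64 kg, loose, flat on the plate. Origin between the jaws at its underside, within 5 mm of the nut's axis (on it when snug). x runs from the jaws along the handle, the mouth opens to -x, z up. Head: x -16 to 76 mm, y -40 to 36, 14 mm thick; fixed jaw at +y, moving jaw at -y. Handle: x 76 to 240 mm, 24 mm wide, z 2 to 12 mm, in free air past the plate's edge.
- handle (a point): middle of the handle on its top face, x = 150 mm of the wrench, with the wrench's axes; 57 mm above the table. Pushing the handle's +y side, towards the wrench's -y, turns it clockwise.
- worm_top (a point): top of the worm (x 50, y -5, z 19 mm of the wrench, its axes; 64 mm above the table). Knurled steel roller, 15 mm diameter, 16 mm long along y, in a window of the head, 5 mm proud of it. It rolls at about 3.7 N along its top: press it down with 5 to 7 N and stroke it to the wrench's -x to close the jaws (0.085 mm per mm of stroke), to +x to open.
- jaw (a joint): jaw opening beyond 30 mm, in m: 0 = the nut's width across flats (snug); starts at 0.0035 to 0.0055 and falls as the jaws close. The jaw stays where it is left. When it bears on the nut the worm stops and the fingertip drags and slips on it.
- bin: blue open plastic bin, 200 x 280 x 85 mm, bystander, origin under its centre.
- jar: small amber jar with a white lid, 54 mm across, 60 mm high, bystander, origin under its centre.
- sprayer: clear spray bottle with a black head, 76 mm across, 150 mm high, bystander, origin under its centre.
- brush: brush lying on the table, bystander.
- tube0: white paper tube full of black bristles, 74 mm across, 75 mm high, bystander, origin under its centre.
- spare_nut: spare hex nut like the one in the middle, lying loose on the plate near its edge, on the side away from the handle, bystander.
- washer: loose washer, 30 mm across, 4 mm thick, on the plate near the spare nut, bystander.
- hexnut: the hex nut, 30 mm across flats, 34.6 mm across corners, 15 mm high, on the plate's centre. Origin on its axis at its underside (45 mm above the table).

How it is judged (in metres and radians):
On the way, in this order (a step that is already met when the one before it is completed fails the run):
1. the jaws are closed to within 1.5 mm of the nut's width before the nut is turned (value of joint jaw below 0.0015 m and value of joint nut below -0.4 rad and horizontal distance between wrench and nut_top below 0.008 m), for 0.2 s.
2. the nut is turned tight (value of joint nut above -0.08 rad), for 0.2 s.
At the end, for the whole second after the job is handed in: The nut is within 0.08 rad (5 degrees) of its tight stop, the jaws are within 2 mm of its width, and the wrench lies flat (within 0.06 rad) and at rest with its jaws round the nut (origin within 8 mm of the nut's axis) (value of joint nut above -0.08 rad and value of joint jaw below 0.002 m and horizontal distance between wrench and nut_top below 0.008 m and angle between wrench's own z axis and vertical below 0.06 rad and linear speed of wrench below 0.01 m/s); the robot touches nothing.
It fails at once if the nut is turned with slack jaws (more than 2.5 mm wider than the nut), chewing its corners (value of joint jaw above 0.0025 m and value of joint nut above -0.4 rad).
It fails at once if the robot pushes on the wrench with more than 15 N (contact force between any of the fingers, the arm and wrench above 15 N).
It fails at once if the robot touches the nut itself with more than 2 N (contact force between the fingers and hexnut above 2 N).
It fails at once if a bystander is moved by more than 20 mm (distance of any of bin, jar, sprayer, brush, tube0, spare_nut, washer from where it was at the start of the episode above 0.02 m).
It also fails if it takes over 72 s, if anything falls off the work surface, if the arm or the gripper's body presses on something with over 40 N, if the wrist force passes 120 N, or if a joint passes its speed limit or range.

## Working session

There is one attempt and no reset: what is moved stays moved. The work goes in short steps, Python scripts to look and compute and a tool call to move; the robot and the scene stay as the last step left them, time stands still between calls to the robot, and variables do not carry over. Pictures are saved under pics/ and viewed, at most 10 in all, crops included, and the job is handed in when it is done.

Besides the shell and the picture viewer there is one more tool, called after "Request:" as name(argument=value, ...), one argument or row to a line, values as JSON. apply_moves: Moves the arm, as the interface text tells. Its arguments: {"type":"object","properties":{"deltas":{"type":"array"},"grip_force":{"type":"number"}},"required":["deltas"]}

```bash
mkdir -p pics; cat > h.py <<'E'
import numpy as np, cv2
from rig import robot, vision, models
from scipy.spatial.transform import Rotation as R
def snap(c,name=None):
    im=vision.snapshot(c)
    if name: cv2.imwrite(f'pics/{name}.png',im)
    return im
def ray(c,uv,info=None):
    i=info or vision.camera_info(c);K=np.array(i['K']);E=np.array(i['extrinsics'])
    x=(uv[0]-K[0,2])/K[0,0];y=(uv[1]-K[1,2])/K[1,1]
    if c=='wrist':
        r=np.hypot(x,y);d=np.array([x,y,0])*(np.sin(r)/max(r,1e-9));d[2]=np.cos(r)
    else: d=np.array([x,y,1.])
    return E[:3,3],E[:3,:3]@(d*[1,-1,-1])
def at(c,uv,z,info=None):
    o,d=ray(c,uv,info);return o+d*(z-o[2])/d[2]
E
python3 - <<'E'
from h import *
s=robot.read_state();print(s)
for c in('scene','top','wrist'):
    snap(c,c+'0');i=vision.camera_info(c);print(c,{k:np.round(v,2).tolist() if not isinstance(v,str) else v for k,v in i.items()})
for c in('top','wrist'):
  i=vision.camera_info(c)
  for n,z in(('stand',45),('hexnut',60),('handle',57),('worm_top',64),('wrench',55),('sprayer',75),('jar',30),('bin',40),('tube0',40),('brush',10),('spare_nut',55)):
    for d in models.spot_in(c,n)[:2]: print(c,n,np.round(d['xy']),round(d['p'],2),np.round(at(c,d['xy'],z,i)))
E
```

```text
{'time': 0.0, 'qpos': array([-1.26418098,  0.411901  , -0.01273976,  1.59710733,  0.00557684,
        1.13430913, -0.08218744]), 'joint_velocities': array([-0.00035934, -0.00019461, -0.00017787, -0.00091088,  0.00049077,
        0.00026733, -0.00071635]), 'effort': array([-6.33157902e-05, -6.00607967e+01,  6.81819767e-01, -2.99421984e+01,
        1.37376363e-02,  1.04637662e-02,  8.06098654e-08]), 'eef_pos': array([228.63651461, 581.10413258, 230.42634255]), 'eef_rot': array([ 1.86286412e-01,  9.82495119e-01, -8.37157780e-04, -1.13677656e-04]), 'wrist_force': array([-0.27085858,  0.12440158, -1.03866687]), 'ft_torque': array([-0.00135375, -0.00023869, -0.00111875]), 'finger_force': 0.0, 'finger_gap': 85.4273742124278}
scene {'K': [[455.9, 0.0, 316.51], [0.0, 455.9, 194.74], [0.0, 0.0, 1.0]], 'extrinsics': [[0.51, -0.53, 0.67, 1307.89], [0.86, 0.3, -0.41, -592.8], [0.02, 0.79, 0.61, 838.53], [0.0, 0.0, 0.0, 1.0]]}
top {'K': [[439.41, 0.0, 322.54], [0.0, 439.41, 200.38], [0.0, 0.0, 1.0]], 'extrinsics': [[0.02, 0.98, -0.18, 200.46], [-1.0, 0.02, -0.01, -83.94], [-0.0, 0.18, 0.98, 1488.9
[... 534 characters left out ...]
.  55.]
top sprayer [194. 157.] 0.74 [600. 358.  75.]
top jar [400. 243.] 0.79 [ 331. -335.   30.]
top jar [320. 198.] 0.34 [477. -67.  30.]
top bin [459. 184.] 0.97 [ 533. -533.   40.]
top tube0 [194. 189.] 0.82 [498. 360.  40.]
top brush [189. 235.] 0.6 [345. 373.  10.]
top brush [318. 191.] 0.42 [506. -59.  10.]
top spare_nut [338. 203.] 0.63 [ 457. -128.   55.]
wrist stand [ 77. 354.] 0.91 [393. -25.  45.]
wrist handle [155. 398.] 0.46 [522. 123.  57.]
wrist worm_top [152. 394.] 0.63 [503. 137.  64.]
wrist bin [ 26. 382.] 0.92 [ 495. -521.   40.]
wrist tube0 [248. 349.] 0.6 [445. 383.  40.]
wrist brush [244. 284.] 0.76 [350. 423.  10.]
wrist spare_nut [ 67. 372.] 0.42 [ 435. -115.   55.]
```

```bash
python3 - <<'E'
import cv2
a=cv2.imread('pics/top0.png')[110:290,150:480]
cv2.imwrite('pics/topc.png',cv2.resize(a,None,fx=2.4,fy=2.4,interpolation=2))
E
```

```text
(no output)
```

View pics/topc.png

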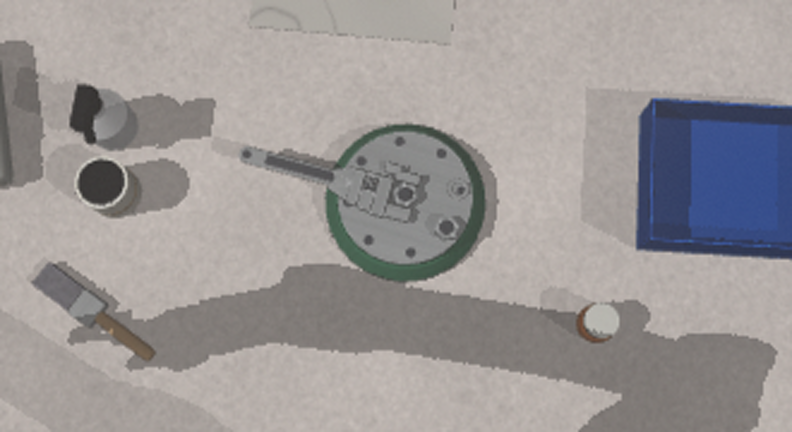

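```bash
cat >> h.py <<'E'
def delta(pos,yaw):
    "shift/turn fractions in tool frame to reach TCP pos with tool x at yaw (deg), tool straight down"
    s=robot.read_state();T=R.from_quat(s['eef_rot']);y=np.radians(yaw)
    X=np.array([np.cos(y),np.sin(y),0]);Z=np.array([0,0,-1.]);G=R.from_matrix(np.c_[X,np.cross(Z,X),Z])
    print('pos',np.round(s['eef_pos'],1),'F',np.round(s['wrist_force'],1),'t',round(s['time'],2))
    print('shift',np.round(T.inv().apply(np.array(pos)-s['eef_pos'])/300,4),'turn',np.round((T.inv()*G).as_rotvec()/np.radians(120),4))
E
python3 - <<'E'
from h import *
n=at('top',(318.8,190.4),60);w=at('top',(304.6,186.7),64);t=at('top',(252,173.8),57)
print(n,w,t,np.linalg.norm(w-n),np.linalg.norm(t-n),np.degrees(np.arctan2(*(t-n)[1::-1])))
delta([510,40,230],80)
E
```

```text
[498.6538893  -61.53478148  60.        ] [509.39109865 -14.21256765  64.        ] [551.54450626 163.75976622  57.        ] 48.68962504608435 231.43908613022774 76.78836780581463
pos [228.8 581.6 231.3] F [ 0.1 -0.8  0.3] t 1.25
shift [-1.5331 -1.3369  0.0043] turn [ 0.     -0.      0.6544]
```

Request:
apply_moves(
  deltas=[
    [0, [-0.51, -0.445, 0], [0, 0, 0]],
    [0, [-0.51, -0.445, 0], [0, 0, 0]],
    [0, [-0.51, -0.445, 0], [0, 0, 0]],
    [0, [-0.51, -0.445, 0], [0, 0, 0]],
    [0, [-0.51, -0.445, 0], [0, 0, 0]],
  ],
)

```text
time: 1.67
eef_pos: [323.4, 398.8, 231.4]
eef_rot: [0.187, 0.982, -0.0, 0.0]
wrist_force: [0.2, 0.6, 0.7]
finger_gap: 25.6
finger_force: 0.0
```

Request:
apply_moves(
  deltas=[
    [0, [-0.51, -0.445, 0], [0, 0, 0]],
    [0, [-0.51, -0.445, 0], [0, 0, 0]],
    [0, [-0.51, -0.445, 0], [0, 0, 0]],
    [0, [-0.51, -0.445, 0], [0, 0, 0]],
    [0, [-0.51, -0.445, 0], [0, 0, 0]],
  ],
)

```text
time: 2.08
eef_pos: [416.7, 218.5, 231.7]
eef_rot: [0.187, 0.982, 0.0, 0.0]
wrist_force: [0.5, -0.3, 0.9]
finger_gap: -0.4
finger_force: 0.0
```

Request:
apply_moves(
  deltas=[
    [0, [-0.51, -0.445, 0], [0, 0, 0]],
    [0, [-0.51, -0.445, 0], [0, 0, 0]],
    [0, [-0.51, -0.445, 0], [0, 0, 0]],
    [0, [-0.51, -0.445, 0], [0, 0, 0.05]],
    [0, [-0.51, -0.445, 0], [0, 0, 0.1]],
  ],
)

```text
time: 2.5
eef_pos: [510.3, 38.0, 231.8]
eef_rot: [0.291, 0.957, 0.0, 0.001]
wrist_force: [-0.1, 0.5, 1.2]
finger_gap: -0.1
finger_force: 0.0
```

```bash
python3 - <<'E'
from h import *
delta([509,20,230],77)
E
```

```text
pos [510.3  38.  231.8] F [-0.1  0.5  1.2] t 2.5
shift [-0.0299 -0.0522  0.006 ] turn [6.000e-04 2.000e-04 5.767e-01]
```

Request:
apply_moves(
  deltas=[
    [0, [-0.03, -0.05, 0.1], [0, 0, 0.06]],
    [0, [-0.03, -0.05, 0.2], [0, 0, 0.12]],
    [0, [-0.03, -0.05, 0.2], [0, 0, 0.18]],
    [0, [-0.03, -0.05, 0.2], [0, 0, 0.24]],
    [0, [-0.03, -0.05, 0.2], [0, 0, 0.29]],
  ],
)

```text
time: 2.92
eef_pos: [508.3, 23.1, 170.7]
eef_rot: [0.564, 0.826, -0.0, -0.0]
wrist_force: [-0.5, 0.6, -0.0]
finger_gap: -0.3
finger_force: 0.0
```

Request:
apply_moves(
  deltas=[
    [0, [0, 0, 0], [0, 0, 0.06]],
    [0, [0, 0, 0], [0, 0, 0.12]],
    [0, [0, 0, 0], [0, 0, 0.18]],
    [0, [0, 0, 0], [0, 0, 0.24]],
    [0, [0, 0, 0], [0, 0, 0.287]],
  ],
)

```text
time: 3.33
eef_pos: [508.7, 23.5, 171.4]
eef_rot: [0.783, 0.622, 0.0, 0.0]
wrist_force: [-0.5, 0.7, 0.1]
finger_gap: 0.6
finger_force: 0.0
```

```bash
python3 - <<'E'
from h import *
delta([509,20,170],77)
i=vision.camera_info('wrist');snap('wrist','w1')
for n,z in(('hexnut',60),('handle',57),('worm_top',64),('wrench',55),('spare_nut',60)):
    for d in models.spot_in('wrist',n)[:2]: print(n,np.round(d['xy']),round(d['p'],2),np.round(at('wrist',d['xy'],z,i)))
E
```

```text
pos [508.7  23.5 171.4] F [-0.5  0.7  0.1] t 3.33
shift [-0.0111  0.0037  0.0047] turn [ 0.0001 -0.0001 -0.0006]
hexnut [349. 226.] 0.46 [528. -13.  60.]
handle [331. 172.] 0.77 [523.  38.  57.]
worm_top [331. 171.] 0.58 [524.  40.  64.]
wrench [329. 173.] 0.96 [522.  37.  55.]
```

View pics/w1.png

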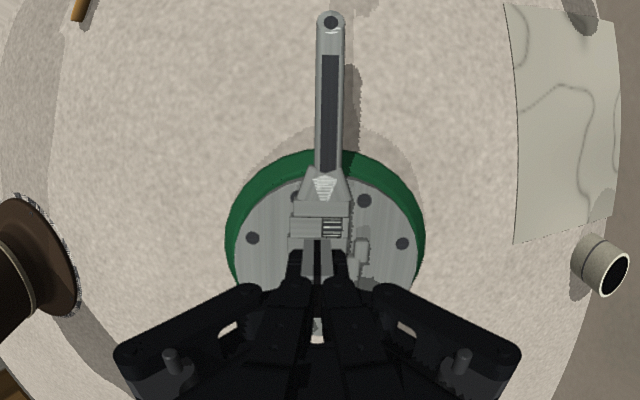

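```bash
python3 - <<'E'
from h import *
i=vision.camera_info('wrist')
for uv,z in(((331,228),64),((330,21),57),((315,165),57),((343,165),57),((317,60),57),((344,60),57),((320,228),64),((342,228),64)):
    print(uv,np.round(at('wrist',uv,z,i),1))
im=cv2.imread('pics/w1.png')[150:290,220:430];cv2.imwrite('pics/w1c.png',cv2.resize(im,None,fx=3.8,fy=3.8,interpolation=2))
E
```

```text
(331, 228) [513.   -9.6  64. ]
(330, 21) [549.9 163.3  57. ]
(315, 165) [511.3  47.1  57. ]
(343, 165) [534.5  41.9  57. ]
(317, 60) [532.2 132.7  57. ]
(344, 60) [553.6 128.2  57. ]
(320, 228) [503.5  -7.5  64. ]
(342, 228) [522.5 -11.8  64. ]
```

View pics/w1c.png

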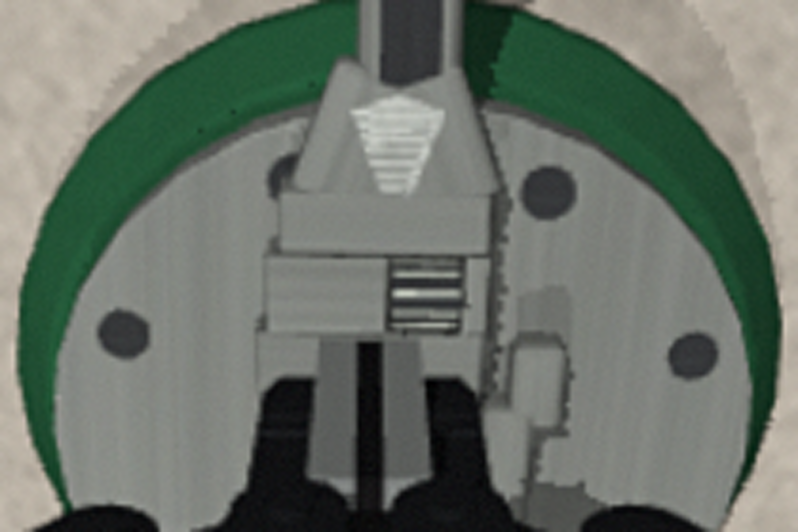

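```bash
python3 - <<'E'
from h import *
delta([516.3,-3.2,75],77)
E
```

```text
pos [508.6  23.5 171.4] F [ 0.4 -0.6 -0.7] t 3.63
shift [-0.0814  0.0443  0.3212] turn [ 0.0001 -0.0001  0.0038]
```

Request:
apply_moves(
  deltas=[
    [0, [-0.04, 0.022, 0.1], [0, 0, 0]],
    [0, [-0.0814, 0.044, 0.2], [0, 0, 0]],
    [0, [-0.0814, 0.044, 0.28], [0, 0, 0]],
    [0, [-0.0814, 0.044, 0.32], [0, 0, 0]],
    [0, [-0.0814, 0.044, 0.32], [0, 0, 0]],
  ],
)

```text
time: 4.05
eef_pos: [514.3, -3.4, 73.0]
eef_rot: [0.781, 0.625, -0.002, -0.001]
wrist_force: [-0.7, 0.4, 0.4]
finger_gap: -0.1
finger_force: 0.0
```

Request:
apply_moves(
  deltas=[
    [0, [0, 0, 0], [0, 0, 0]],
    [0, [0, 0, 0], [0, 0, 0]],
  ],
)

```text
time: 4.22
eef_pos: [517.0, -3.0, 76.5]
eef_rot: [0.781, 0.625, 0.001, 0.0]
wrist_force: [0.5, -0.2, 0.2]
finger_gap: -0.2
finger_force: 0.0
```

```bash
python3 - <<'E'
from h import *
delta([516.3,-3.2,66],77)
i=vision.camera_info('wrist');im=snap('wrist')
cv2.imwrite('pics/w2.png',cv2.resize(im[130:330,200:440],None,fx=3,fy=3,interpolation=2))
print(robot.read_state()['wrist_force'])
E
```

```text
pos [517.   -3.   76.5] F [ 0.5 -0.2  0.2] t 4.22
shift [-0.0011 -0.0021  0.0349] turn [ 0.0007 -0.0004  0.0028]
[0.86267211 0.11568611 0.16320048]
```

View pics/w2.png

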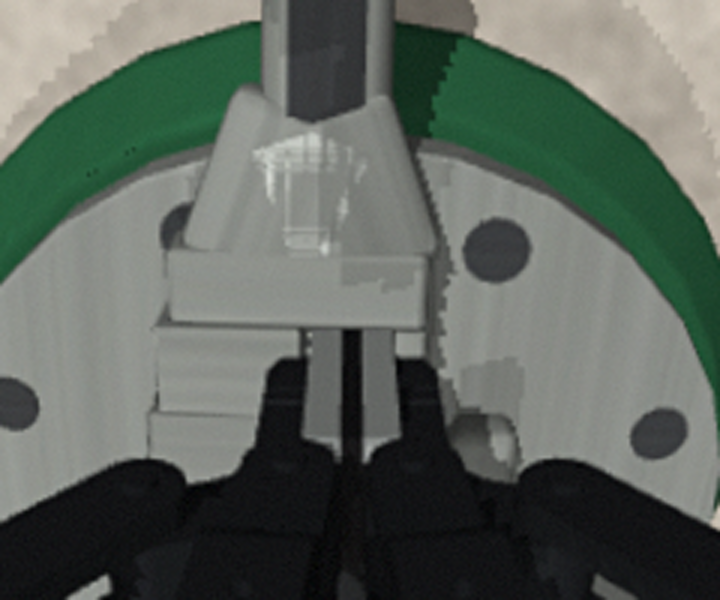

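Request:
apply_moves(
  deltas=[
    [0, [-0.001, -0.002, 0.015], [0, 0, 0.003]],
    [0, [-0.001, -0.002, 0.03], [0, 0, 0.003]],
    [0, [-0.001, -0.002, 0.036], [0, 0, 0.003]],
    [0, [-0.001, -0.002, 0.036], [0, 0, 0.003]],
    [0, [-0.001, -0.002, 0.036], [0, 0, 0.003]],
  ],
)

```text
time: 4.68
eef_pos: [515.3, -3.4, 64.4]
eef_rot: [0.783, 0.622, -0.0, -0.0]
wrist_force: [0.4, -0.1, 0.1]
finger_gap: -0.2
finger_force: 0.0
```

Request:
apply_moves(
  deltas=[
    [0, [0, 0, 0.001], [0, 0, 0]],
    [0, [0, 0, 0.002], [0, 0, 0]],
    [0, [0, 0, 0.002], [0, 0, 0]],
  ],
)

```text
time: 4.93
eef_pos: [515.5, -3.5, 63.9]
eef_rot: [0.783, 0.622, 0.0, 0.0]
wrist_force: [-0.1, -0.8, -0.1]
finger_gap: 0.1
finger_force: 0.3
```

Request:
apply_moves(
  deltas=[
    [0, [0, 0, 0.001], [0, 0, 0]],
    [0, [0, 0, 0.002], [0, 0, 0]],
    [0, [0, 0, 0.002], [0, 0, 0]],
  ],
)

```text
time: 5.18
eef_pos: [515.6, -3.5, 63.5]
eef_rot: [0.783, 0.622, 0.0, 0.0]
wrist_force: [-0.5, -0.1, 3.7]
finger_gap: 0.1
finger_force: 1.9
```

Request:
apply_moves(
  deltas=[
    [0, [0, 0, 0.001], [0, 0, 0]],
    [0, [0, 0, 0.002], [0, 0, 0]],
    [0, [0, 0, 0.002], [0, 0, 0]],
  ],
)

```text
time: 5.43
eef_pos: [515.6, -3.5, 62.9]
eef_rot: [0.783, 0.622, 0.0, 0.0]
wrist_force: [-1.8, 0.3, 5.5]
finger_gap: 0.1
finger_force: 2.8
```

Request:
apply_moves(
  deltas=[
    [0, [0, 0, 0], [0, 0, 0]],
  ],
)

```text
time: 5.52
eef_pos: [515.6, -3.5, 62.9]
eef_rot: [0.783, 0.622, 0.0, 0.0]
wrist_force: [-0.3, 0.1, 6.0]
finger_gap: 0.2
finger_force: 2.8
```

Stroke along −tool x, 18 mm.

Request:
apply_moves(
  deltas=[
    [0, [-0.01, 0, 0], [0, 0, 0]],
    [0, [-0.02, 0, 0], [0, 0, 0]],
    [0, [-0.03, 0, 0], [0, 0, 0]],
  ],
)

```text
time: 5.77
eef_pos: [513.8, -10.6, 63.0]
eef_rot: [0.783, 0.623, 0.001, -0.001]
wrist_force: [-1.3, 5.6, 6.5]
finger_gap: 0.5
finger_force: 3.3
```

Request:
apply_moves(
  deltas=[
    [0, [-0.01, 0, 0], [0, 0, 0]],
    [0, [-0.02, 0, 0], [0, 0, 0]],
    [0, [-0.03, 0, 0], [0, 0, 0]],
  ],
)

```text
time: 6.02
eef_pos: [511.6, -19.4, 63.0]
eef_rot: [0.783, 0.623, 0.001, -0.001]
wrist_force: [-0.8, 5.0, 6.3]
finger_gap: -0.2
finger_force: 3.3
```

Request:
apply_moves(
  deltas=[
    [0, [-0.008, 0, 0], [0, 0, 0]],
    [0, [-0.014, 0, 0], [0, 0, 0]],
  ],
)

```text
time: 6.18
eef_pos: [510.7, -24.4, 62.9]
eef_rot: [0.783, 0.622, 0.001, -0.0]
wrist_force: [-0.8, 0.5, 0.5]
finger_gap: 0.1
finger_force: 0.3
```

Request:
apply_moves(
  deltas=[
    [0, [0, 0, -0.02], [0, 0, 0]],
    [0, [0.04, 0, -0.03], [0, 0, 0]],
    [0, [0.074, 0, -0.03], [0, 0, 0]],
    [0, [0.074, 0, -0.03], [0, 0, 0]],
    [0, [0.074, 0, -0.02], [0, 0, 0]],
  ],
)

```text
time: 6.6
eef_pos: [515.7, -2.8, 68.8]
eef_rot: [0.782, 0.623, 0.0, 0.0]
wrist_force: [-0.0, 0.1, -0.3]
finger_gap: -0.2
finger_force: 0.0
```

Request:
apply_moves(
  deltas=[
    [0, [0, 0, 0.01], [0, 0, 0]],
    [0, [0, 0, 0.018], [0, 0, 0]],
    [0, [0, 0, 0.02], [0, 0, 0]],
    [0, [0, 0, 0.02], [0, 0, 0]],
    [0, [0, 0, 0.02], [0, 0, 0]],
  ],
)

```text
time: 7.02
eef_pos: [515.2, -3.8, 62.7]
eef_rot: [0.783, 0.622, -0.0, -0.0]
wrist_force: [-1.7, 0.6, 6.3]
finger_gap: -0.3
finger_force: 3.4
```

Request:
apply_moves(
  deltas=[
    [0, [-0.012, 0, 0], [0, 0, 0]],
    [0, [-0.025, 0, 0], [0, 0, 0]],
    [0, [-0.038, 0, 0], [0, 0, 0]],
    [0, [-0.05, 0, 0], [0, 0, 0]],
    [0, [-0.06, 0, 0], [0, 0, 0]],
  ],
)

```text
time: 7.43
eef_pos: [511.5, -20.2, 62.9]
eef_rot: [0.783, 0.622, 0.001, -0.001]
wrist_force: [-1.0, 5.8, 6.1]
finger_gap: -0.3
finger_force: 3.3
```

Request:
apply_moves(
  deltas=[
    [0, [0, 0, -0.02], [0, 0, 0]],
    [0, [0.03, 0, -0.03], [0, 0, 0]],
    [0, [0.06, 0, -0.03], [0, 0, 0]],
    [0, [0.06, 0, -0.03], [0, 0, 0]],
    [0, [0.06, 0, -0.02], [0, 0, 0]],
  ],
)

```text
time: 7.85
eef_pos: [515.8, -2.3, 68.8]
eef_rot: [0.782, 0.623, 0.0, 0.0]
wrist_force: [-0.7, 0.2, 0.1]
finger_gap: -0.1
finger_force: 0.0
```

```bash
python3 - <<'E'
from h import *
delta([516.3,-3.2,66],77)
im=snap('top');im2=snap('scene')
a=cv2.resize(im[160:230,270:360],None,fx=6,fy=6,interpolation=2)
cv2.imwrite('pics/t2.png',a);cv2.imwrite('pics/s2full.png',im2)
for n in ('hexnut','wrench'): print(models.spot_in('scene',n)[:1])
E
```

```text
pos [515.8  -2.3  68.8] F [-0.7  0.2  0.1] t 7.85
shift [-0.0025  0.0021  0.0092] turn [ 0.0003 -0.0002  0.0003]
[]
[{'xy': [352.6, 200.4], 'p': 0.74}]
```

View pics/t2.png

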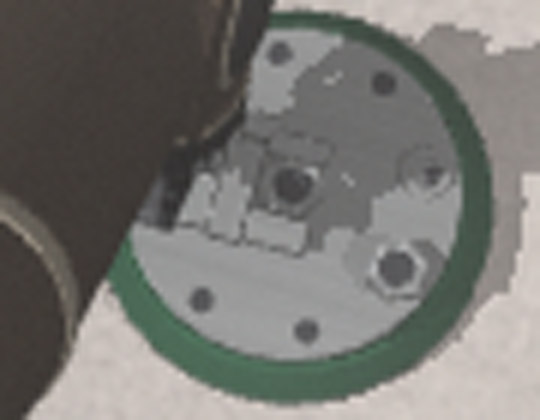

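Request:
apply_moves(
  deltas=[
    [0, [-0.001, 0, 0.01], [0, 0, 0]],
    [0, [-0.002, 0, 0.017], [0, 0, 0]],
    [0, [-0.002, 0, 0.02], [0, 0, 0]],
    [0, [-0.002, 0, 0.02], [0, 0, 0]],
    [0, [-0.002, 0, 0.02], [0, 0, 0]],
  ],
)

```text
time: 8.47
eef_pos: [515.4, -4.2, 62.9]
eef_rot: [0.783, 0.622, 0.0, -0.0]
wrist_force: [-2.1, 0.3, 6.5]
finger_gap: 0.1
finger_force: 3.1
```

Request:
apply_moves(
  deltas=[
    [0, [-0.012, 0, 0], [0, 0, 0]],
    [0, [-0.025, 0, 0], [0, 0, 0]],
    [0, [-0.038, 0, 0], [0, 0, 0]],
    [0, [-0.05, 0, 0], [0, 0, 0]],
    [0, [-0.06, 0, 0], [0, 0, 0]],
  ],
)

```text
time: 8.88
eef_pos: [512.0, -20.0, 63.2]
eef_rot: [0.783, 0.622, 0.001, -0.0]
wrist_force: [0.7, 5.4, 5.4]
finger_gap: 0.1
finger_force: 2.9
```

Request:
apply_moves(
  deltas=[
    [0, [0, 0, -0.02], [0, 0, 0]],
    [0, [0.03, 0, -0.03], [0, 0, 0]],
    [0, [0.06, 0, -0.03], [0, 0, 0]],
    [0, [0.06, 0, -0.03], [0, 0, 0]],
    [0, [0.06, 0, -0.02], [0, 0, 0]],
  ],
)

```text
time: 9.3
eef_pos: [515.7, -2.9, 68.8]
eef_rot: [0.782, 0.623, 0.0, 0.0]
wrist_force: [-0.7, 0.3, 0.3]
finger_gap: 0.2
finger_force: 0.0
```

Request:
apply_moves(
  deltas=[
    [0, [0, 0, 0.01], [0, 0, 0]],
    [0, [0, 0, 0.017], [0, 0, 0]],
    [0, [0, 0, 0.02], [0, 0, 0]],
    [0, [0, 0, 0.02], [0, 0, 0]],
    [0, [0, 0, 0.02], [0, 0, 0]],
  ],
)

```text
time: 9.72
eef_pos: [515.1, -4.1, 62.7]
eef_rot: [0.783, 0.622, -0.0, -0.0]
wrist_force: [-2.0, 1.6, 6.3]
finger_gap: 0.1
finger_force: 3.3
```

Request:
apply_moves(
  deltas=[
    [0, [-0.012, 0, 0], [0, 0, 0]],
    [0, [-0.025, 0, 0], [0, 0, 0]],
    [0, [-0.038, 0, 0], [0, 0, 0]],
  ],
)

```text
time: 9.97
eef_pos: [513.5, -13.4, 63.1]
eef_rot: [0.783, 0.622, 0.001, -0.001]
wrist_force: [1.1, 6.1, 5.7]
finger_gap: 0.2
finger_force: 3.2
```

Request:
apply_moves(
  deltas=[
    [0, [-0.01, 0, 0], [0, 0, 0]],
    [0, [-0.022, 0, 0], [0, 0, 0]],
  ],
)

```text
time: 10.13
eef_pos: [512.3, -20.1, 63.2]
eef_rot: [0.783, 0.622, 0.001, -0.0]
wrist_force: [0.6, 6.2, 6.4]
finger_gap: 0.1
finger_force: 3.0
```

Request:
apply_moves(
  deltas=[
    [0, [0, 0, -0.1], [0, 0, 0]],
    [0, [-0.1, 0, -0.2], [0, 0, 0]],
    [0, [-0.2, 0, -0.25], [0, 0, 0]],
    [0, [-0.32, 0, -0.25], [0, 0, 0]],
    [0, [-0.32, 0, -0.25], [0, 0, 0]],
  ],
)

```text
time: 10.55
eef_pos: [488.0, -122.5, 139.1]
eef_rot: [0.786, 0.619, 0.0, 0.002]
wrist_force: [0.7, -0.2, 0.5]
finger_gap: 0.0
finger_force: 0.0
```

```bash
python3 - <<'E'
from h import *
delta([516.3,-3.2,66],77)
im=snap('wrist','w3')
cv2.imwrite('pics/w3c.png',cv2.resize(im[130:330,190:450],None,fx=3,fy=3,interpolation=2))
E
```

```text
pos [ 488.  -122.5  139.1] F [ 0.7 -0.2  0.5] t 10.55
shift [ 0.4092 -0.0022  0.2428] turn [ 0.0014  0.0011 -0.0045]
```

View pics/w3c.png

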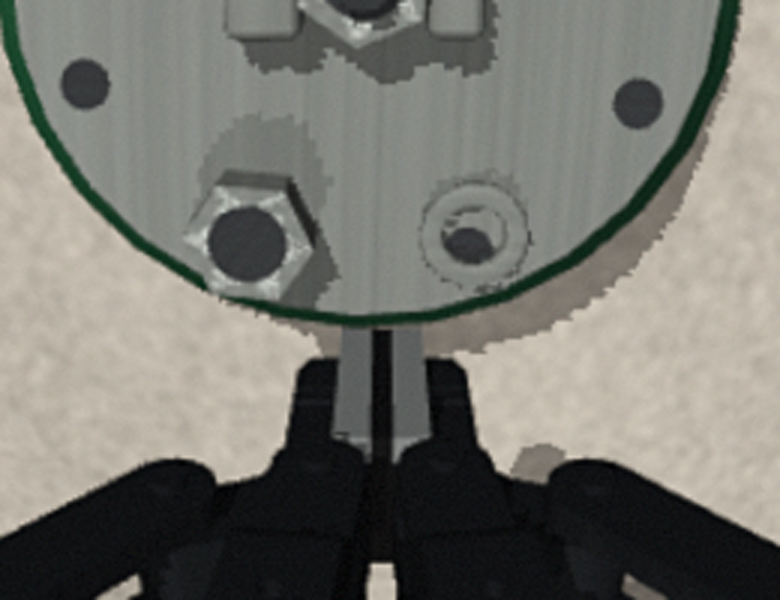

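```bash
python3 - <<'E'
import cv2
im=cv2.imread('pics/w3.png')
cv2.imwrite('pics/w3d.png',cv2.resize(im[60:160,250:380],None,fx=6,fy=6,interpolation=2))
E
```

```text
(no output)
```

View pics/w3d.png

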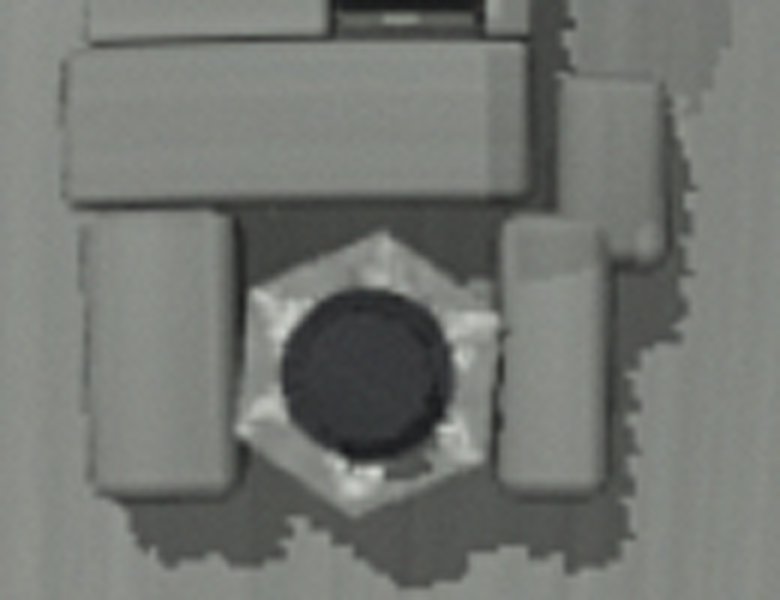

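```bash
python3 - <<'E'
from h import *
print(at('wrist',(311.2,122.2),66))
n=np.array([498.7,-61.5]);u=np.array([.225,.974]);v=np.array([-.974,.225])
p=n+170*u+36*v;print(p)
delta([*p,139],77)
E
```

```text
[498.50784252 -56.9318516   66.        ]
[501.886 112.18 ]
pos [ 488.4 -119.2  138.3] F [-0.   1.6 -1. ] t 10.6
shift [ 0.7606 -0.136  -0.0032] turn [ 0.0006  0.0004 -0.0039]
```

Request:
apply_moves(
  deltas=[
    [0, [0.13, -0.136, 0], [0, 0, 0]],
    [0, [0.26, -0.136, 0], [0, 0, 0]],
    [0, [0.39, -0.136, 0], [0, 0, 0]],
    [0, [0.52, -0.136, 0], [0, 0, 0]],
    [0, [0.65, -0.136, 0], [0, 0, 0]],
  ],
)

```text
time: 11.02
eef_pos: [493.2, 86.1, 137.3]
eef_rot: [0.783, 0.622, -0.0, -0.0]
wrist_force: [0.7, -0.4, 0.6]
finger_gap: 0.2
finger_force: 0.0
```

Request:
apply_moves(
  deltas=[
    [0, [0.11, 0, 0], [0, 0, 0]],
    [0, [0.11, 0, 0.1], [0, 0, 0]],
    [0, [0.11, 0, 0.2], [0, 0, 0]],
    [0, [0.11, 0, 0.28], [0, 0, 0]],
    [0, [0.11, 0, 0.28], [0, 0, 0]],
  ],
)

```text
time: 11.43
eef_pos: [497.7, 115.8, 49.2]
eef_rot: [0.783, 0.623, -0.004, -0.001]
wrist_force: [-0.9, -0.2, -0.2]
finger_gap: -0.2
finger_force: 0.0
```

```bash
python3 - <<'E'
from h import *
delta([502,112,51],77)
snap('wrist','w4')
E
```

```text
pos [497.7 115.8  49.2] F [-0.9 -0.2 -0.2] t 11.43
shift [-0.0092  0.0169 -0.0061] turn [-0.0032  0.0022  0.0001]
```

View pics/w4.png

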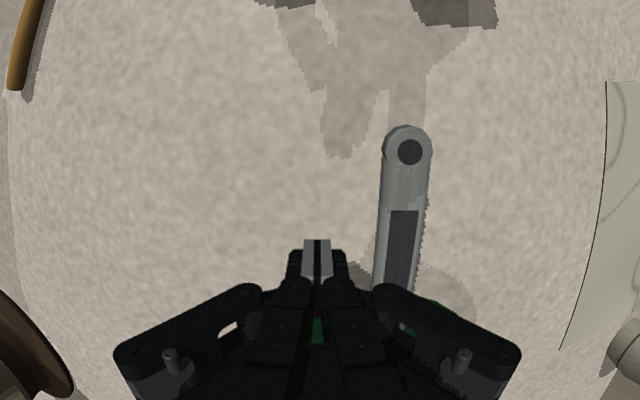

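Request:
apply_moves(
  deltas=[
    [0, [0, 0.02, 0], [0, 0, 0]],
    [0, [0, 0.035, 0], [0, 0, 0]],
    [0, [0, 0.04, 0], [0, 0, 0]],
    [0, [0, 0.04, 0], [0, 0, 0]],
  ],
)

```text
time: 11.82
eef_pos: [514.5, 113.0, 55.0]
eef_rot: [0.783, 0.622, 0.001, 0.0]
wrist_force: [0.5, 0.7, -0.2]
finger_gap: -0.1
finger_force: 0.0
```

Request:
apply_moves(
  deltas=[
    [0, [0, 0.005, 0], [0, 0, 0]],
    [0, [0, 0.01, 0], [0, 0, 0]],
  ],
)

```text
time: 11.98
eef_pos: [516.1, 112.5, 54.3]
eef_rot: [0.783, 0.622, 0.0, -0.0]
wrist_force: [0.3, 0.6, 0.2]
finger_gap: 0.4
finger_force: 0.0
```

Request:
apply_moves(
  deltas=[
    [0, [0, 0.005, 0], [0, 0, 0]],
    [0, [0, 0.01, 0], [0, 0, 0]],
  ],
)

```text
time: 12.15
eef_pos: [518.9, 111.7, 53.9]
eef_rot: [0.783, 0.622, 0.0, -0.0]
wrist_force: [0.3, -0.6, -0.5]
finger_gap: -0.1
finger_force: 0.0
```

Request:
apply_moves(
  deltas=[
    [0, [0, 0.005, 0], [0, 0, 0]],
    [0, [0, 0.01, 0], [0, 0, 0]],
  ],
)

```text
time: 12.32
eef_pos: [521.2, 111.1, 53.6]
eef_rot: [0.783, 0.622, -0.0, -0.0]
wrist_force: [-3.2, 0.3, 1.9]
finger_gap: 0.0
finger_force: 1.6
```

Request:
apply_moves(
  deltas=[
    [0, [0, -0.008, 0], [0, 0, 0]],
    [0, [0, -0.008, 0.014], [0, 0, 0]],
    [0, [0, -0.004, 0.014], [0, 0, 0]],
    [0, [0, 0, 0.014], [0, 0, 0]],
  ],
)

```text
time: 12.65
eef_pos: [520.6, 111.4, 49.3]
eef_rot: [0.783, 0.622, -0.001, -0.001]
wrist_force: [-5.4, 1.3, 7.4]
finger_gap: 0.2
finger_force: 3.3
```

Request:
apply_moves(
  deltas=[
    [0, [0, 0.005, 0], [0, 0, 0]],
    [0, [0, 0.01, 0], [0, 0, 0]],
  ],
)

```text
time: 12.82
eef_pos: [523.2, 110.9, 49.3]
eef_rot: [0.783, 0.622, -0.001, -0.001]
wrist_force: [-5.8, 2.3, 6.5]
finger_gap: -0.3
finger_force: 4.8
```

Request:
apply_moves(
  deltas=[
    [0, [0, 0.005, 0], [0, 0, 0]],
    [0, [0, 0.01, 0], [0, 0, 0]],
  ],
)

```text
time: 12.98
eef_pos: [526.1, 110.4, 49.3]
eef_rot: [0.783, 0.622, -0.001, -0.001]
wrist_force: [-4.5, 2.3, 5.4]
finger_gap: -0.1
finger_force: 5.8
```

Request:
apply_moves(
  deltas=[
    [0, [0, 0.005, 0], [0, 0, 0]],
    [0, [0, 0.01, 0], [0, 0, 0]],
  ],
)

```text
time: 13.15
eef_pos: [529.2, 109.8, 49.3]
eef_rot: [0.783, 0.622, -0.001, -0.001]
wrist_force: [-4.0, 3.1, 5.3]
finger_gap: 0.2
finger_force: 5.1
```

Request:
apply_moves(
  deltas=[
    [0, [0, 0.005, -0.003], [0, 0, 0]],
    [0, [0, 0.01, -0.005], [0, 0, 0]],
    [0, [0, 0.015, -0.005], [0, 0, 0]],
  ],
)

```text
time: 13.4
eef_pos: [535.0, 107.8, 50.9]
eef_rot: [0.783, 0.622, -0.0, 0.0]
wrist_force: [-1.6, 1.4, 0.3]
finger_gap: -0.1
finger_force: 0.8
```

Request:
apply_moves(
  deltas=[
    [0, [0, 0.005, 0], [0, 0, 0]],
    [0, [0, 0.01, 0], [0, 0, 0]],
    [0, [0, 0.015, 0], [0, 0, 0]],
  ],
)

```text
time: 13.65
eef_pos: [539.4, 106.8, 50.9]
eef_rot: [0.783, 0.622, -0.0, 0.0]
wrist_force: [-1.5, 1.3, 1.1]
finger_gap: 0.2
finger_force: 0.9
```

Request:
apply_moves(
  deltas=[
    [0, [0, -0.02, 0], [0, 0, 0.0525]],
    [0, [0, -0.03, -0.1], [0, 0, 0.0525]],
    [0, [0, -0.03, -0.2], [0, 0, 0.0525]],
    [0, [0, -0.03, -0.3], [0, 0, 0.0525]],
    [0, [0, -0.03, -0.3], [0, 0, 0.0525]],
  ],
)

```text
time: 14.07
eef_pos: [534.2, 108.7, 146.3]
eef_rot: [0.816, 0.578, 0.004, 0.002]
wrist_force: [0.2, -0.0, -0.1]
finger_gap: -0.3
finger_force: 0.0
```

```bash
python3 - <<'E'
from h import *
y=np.radians(70.7);u=np.array([np.cos(y),np.sin(y)])
delta([*(np.array([498.6,-59.5])-45*u),139],70.7)
E
```

```text
pos [534.2 108.7 146.3] F [ 0.2 -0.  -0.1] t 14.07
shift [-0.7181  0.075   0.0211] turn [ 0.0035 -0.0024 -0.0012]
```

Request:
apply_moves(
  deltas=[
    [0, [-0.13, 0.02, 0], [0, 0, 0]],
    [0, [-0.26, 0.04, 0], [0, 0, 0]],
    [0, [-0.39, 0.075, 0], [0, 0, 0]],
    [0, [-0.52, 0.075, 0], [0, 0, 0]],
    [0, [-0.65, 0.075, 0], [0, 0, 0]],
  ],
)

```text
time: 14.48
eef_pos: [486.9, -84.8, 141.1]
eef_rot: [0.816, 0.578, 0.0, 0.001]
wrist_force: [1.2, -2.0, 0.7]
finger_gap: -0.1
finger_force: 0.0
```

Request:
apply_moves(
  deltas=[
    [0, [-0.07, 0, 0], [0, 0, 0]],
    [0, [-0.07, 0, 0], [0, 0, 0]],
    [0, [-0.07, 0, 0], [0, 0, 0]],
  ],
)

```text
time: 14.73
eef_pos: [479.9, -104.0, 141.1]
eef_rot: [0.817, 0.577, 0.0, 0.0]
wrist_force: [0.7, 1.0, 0.0]
finger_gap: 0.3
finger_force: 0.0
```

```bash
python3 - <<'E'
from h import *
i=vision.camera_info('wrist');print(i['extrinsics'][:3,3]);im=snap('wrist','w5')
delta([500,-100,139],70.7)
cv2.imwrite('pics/w5c.png',cv2.resize(im[50:190,220:400],None,fx=4.2,fy=4.2,interpolation=2))
E
```

```text
[505.24992947 -29.47057271 283.74230926]
pos [ 480.4 -102.5  141. ] F [ 0.1  0.2 -0.2] t 14.78
shift [0.0296 0.0589 0.0067] turn [ 0.0003 -0.0001 -0.0012]
```

View pics/w5c.png

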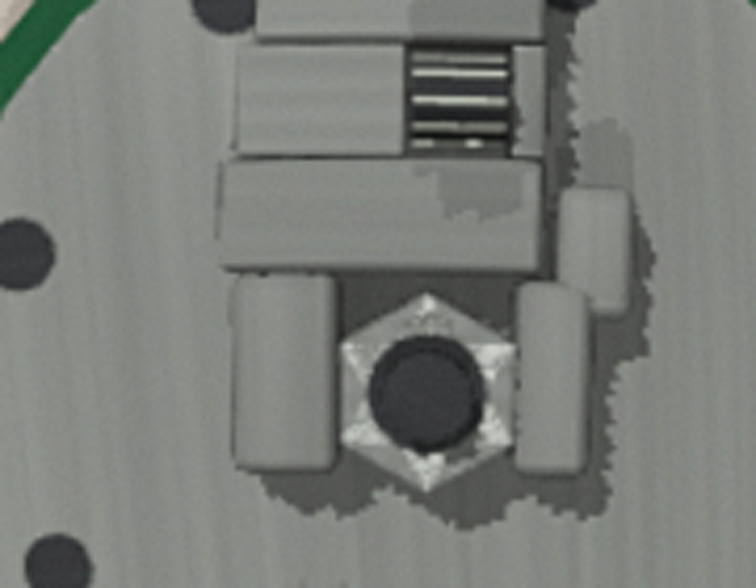

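```bash
python3 - <<'E'
from h import *
i=vision.camera_info('wrist')
print(at('wrist',(329.5,73.8),64,i),at('wrist',(220+426/4.2,50+392/4.2),66,i))
y=np.radians(70.7);u=np.array([np.cos(y),np.sin(y)]);v=np.array([-u[1],u[0]])
w=np.array([498.6,-60])+50*u-5*v;print(w)
delta([*(w+9*u),80],70.7)
E
```

```text
[520.12349802 -13.67152108  64.        ] [498.42783615 -58.31487518  66.        ]
[519.84472439 -14.46252438]
pos [ 480.4 -102.5  141. ] F [ 0.1  0.2 -0.2] t 14.78
shift [0.3505 0.0261 0.2034] turn [ 0.0003 -0.0001 -0.0012]
```

Request:
apply_moves(
  deltas=[
    [0, [0.12, 0.01, 0], [0, 0, 0]],
    [0, [0.24, 0.026, 0.05], [0, 0, 0]],
    [0, [0.352, 0.026, 0.15], [0, 0, 0]],
    [0, [0.352, 0.026, 0.203], [0, 0, 0]],
    [0, [0.352, 0.026, 0.203], [0, 0, 0]],
  ],
)

```text
time: 15.2
eef_pos: [521.0, -0.9, 76.5]
eef_rot: [0.814, 0.581, -0.002, -0.001]
wrist_force: [-1.5, -0.5, 0.4]
finger_gap: 0.1
finger_force: 0.0
```

Request:
apply_moves(
  deltas=[
    [0, [0, 0, 0.02], [0, 0, 0]],
    [0, [0, 0, 0.035], [0, 0, 0]],
    [0, [0, 0, 0.035], [0, 0, 0]],
    [0, [0, 0, 0.035], [0, 0, 0]],
  ],
)

```text
time: 15.53
eef_pos: [522.7, -6.2, 70.3]
eef_rot: [0.816, 0.577, 0.0, 0.0]
wrist_force: [-0.6, -0.3, 0.2]
finger_gap: 0.0
finger_force: 0.0
```

```bash
python3 - <<'E'
from h import *
delta([523,-5.5,63],70.7)
E
```

```text
pos [522.7  -6.2  70.3] F [-0.6 -0.3  0.2] t 15.53
shift [0.0025 0.0003 0.0244] turn [ 0.0005 -0.0002 -0.0014]
```

Request:
apply_moves(
  deltas=[
    [0, [0.002, 0, 0.012], [0, 0, 0]],
    [0, [0.002, 0, 0.02], [0, 0, 0]],
    [0, [0.002, 0, 0.023], [0, 0, 0]],
    [0, [0.002, 0, 0.023], [0, 0, 0]],
    [0, [0.002, 0, 0.023], [0, 0, 0]],
  ],
)

```text
time: 15.95
eef_pos: [523.0, -5.0, 63.1]
eef_rot: [0.816, 0.578, 0.0, 0.0]
wrist_force: [1.1, -0.5, 4.3]
finger_gap: -0.0
finger_force: 1.8
```

Request:
apply_moves(
  deltas=[
    [0, [0, 0, 0.001], [0, 0, 0]],
    [0, [0, 0, 0.001], [0, 0, 0]],
  ],
)

```text
time: 16.12
eef_pos: [523.0, -5.0, 62.7]
eef_rot: [0.816, 0.578, 0.0, 0.0]
wrist_force: [0.3, -0.9, 5.4]
finger_gap: 0.1
finger_force: 2.2
```

Request:
apply_moves(
  deltas=[
    [0, [-0.012, 0, 0.001], [0, 0, 0]],
    [0, [-0.025, 0, 0.001], [0, 0, 0]],
    [0, [-0.035, 0, 0.001], [0, 0, 0]],
  ],
)

```text
time: 16.37
eef_pos: [520.3, -12.8, 62.8]
eef_rot: [0.816, 0.579, 0.002, -0.0]
wrist_force: [1.5, 6.2, 7.6]
finger_gap: 0.1
finger_force: 3.8
```

Request:
apply_moves(
  deltas=[
    [0, [-0.012, 0, 0], [0, 0, 0]],
    [0, [-0.024, 0, 0], [0, 0, 0]],
  ],
)

```text
time: 16.53
eef_pos: [518.2, -18.9, 62.8]
eef_rot: [0.815, 0.579, 0.002, -0.0]
wrist_force: [2.0, 7.1, 7.4]
finger_gap: 0.1
finger_force: 3.6
```

Request:
apply_moves(
  deltas=[
    [0, [0, 0, -0.02], [0, 0, 0]],
    [0, [0.03, 0, -0.03], [0, 0, 0]],
    [0, [0.06, 0, -0.03], [0, 0, 0]],
    [0, [0.06, 0, -0.03], [0, 0, 0]],
    [0, [0.06, 0, -0.02], [0, 0, 0]],
  ],
)

```text
time: 16.95
eef_pos: [523.0, -3.2, 68.1]
eef_rot: [0.815, 0.579, 0.0, 0.0]
wrist_force: [-0.1, -0.2, -0.9]
finger_gap: 0.2
finger_force: 0.0
```

Request:
apply_moves(
  deltas=[
    [0, [0, 0, 0.01], [0, 0, 0]],
    [0, [0, 0, 0.017], [0, 0, 0]],
    [0, [0, 0, 0.02], [0, 0, 0]],
    [0, [0, 0, 0.02], [0, 0, 0]],
    [0, [0, 0, 0.02], [0, 0, 0]],
  ],
)

```text
time: 17.37
eef_pos: [522.6, -4.1, 62.1]
eef_rot: [0.816, 0.578, 0.0, -0.0]
wrist_force: [-0.4, 2.7, 5.5]
finger_gap: 0.1
finger_force: 2.8
```

Request:
apply_moves(
  deltas=[
    [0, [-0.012, 0, 0], [0, 0, 0]],
    [0, [-0.025, 0, 0], [0, 0, 0]],
    [0, [-0.035, 0, 0], [0, 0, 0]],
  ],
)

```text
time: 17.62
eef_pos: [520.6, -12.2, 62.8]
eef_rot: [0.816, 0.579, 0.002, -0.0]
wrist_force: [1.5, 8.0, 8.0]
finger_gap: 0.2
finger_force: 3.8
```

Request:
apply_moves(
  deltas=[
    [0, [-0.012, 0, 0], [0, 0, 0]],
    [0, [-0.024, 0, 0], [0, 0, 0]],
  ],
)

```text
time: 17.78
eef_pos: [518.5, -19.3, 62.9]
eef_rot: [0.816, 0.579, 0.002, -0.0]
wrist_force: [2.0, 7.4, 6.8]
finger_gap: 0.3
finger_force: 3.6
```

Request:
apply_moves(
  deltas=[
    [0, [0, 0, -0.05], [0, 0, 0]],
    [0, [0.1, -0.06, -0.1], [0, 0, 0]],
    [0, [0.2, -0.13, -0.1], [0, 0, 0]],
    [0, [0.32, -0.13, -0.1], [0, 0, 0]],
    [0, [0.42, -0.13, -0.1], [0, 0, 0]],
  ],
)

```text
time: 18.2
eef_pos: [521.3, 112.8, 92.2]
eef_rot: [0.816, 0.578, 0.0, -0.001]
wrist_force: [0.9, 0.4, -0.5]
finger_gap: -0.0
finger_force: 0.0
```

```bash
python3 - <<'E'
from h import *
i=vision.camera_info('wrist');im=snap('wrist','w6')
y=np.radians(70.7);u=np.array([np.cos(y),np.sin(y)]);v=np.array([-u[1],u[0]])
delta([*(np.array([498.5,-59.5])+171*u+32*v),50.5],70.7)
E
```

```text
pos [523.5 119.6  92. ] F [3.3 7.1 1. ] t 18.25
shift [-0.0216  0.0117  0.1384] turn [ 0.0002 -0.0019  0.0027]
```

View pics/w6.png

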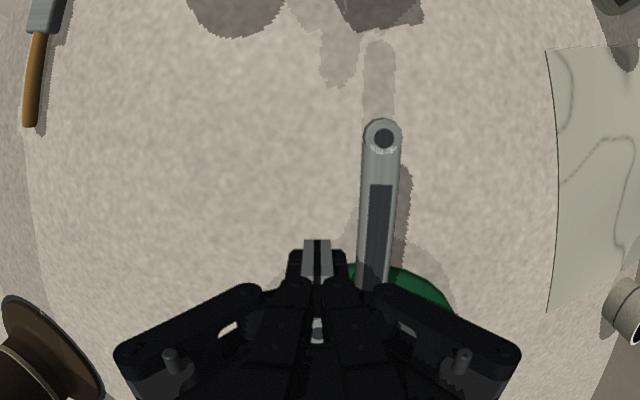

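Request:
apply_moves(
  deltas=[
    [0, [-0.02, 0, 0.06], [0, 0, 0]],
    [0, [-0.02, 0, 0.12], [0, 0, 0]],
    [0, [-0.02, 0, 0.14], [0, 0, 0]],
    [0, [-0.02, 0, 0.14], [0, 0, 0]],
    [0, [-0.02, 0, 0.14], [0, 0, 0]],
  ],
)

```text
time: 18.67
eef_pos: [519.8, 104.3, 50.1]
eef_rot: [0.816, 0.578, -0.0, 0.0]
wrist_force: [0.3, 0.1, 0.5]
finger_gap: -0.1
finger_force: 0.0
```

Request:
apply_moves(
  deltas=[
    [0, [0, 0.01, 0], [0, 0, 0]],
    [0, [0, 0.02, 0], [0, 0, 0]],
    [0, [0, 0.03, 0], [0, 0, 0]],
    [0, [0, 0.036, 0], [0, 0, 0]],
  ],
)

```text
time: 19.0
eef_pos: [531.0, 101.3, 50.7]
eef_rot: [0.816, 0.578, 0.001, 0.0]
wrist_force: [-0.3, 0.6, 0.0]
finger_gap: 0.3
finger_force: 0.0
```

Request:
apply_moves(
  deltas=[
    [0, [0, 0.005, 0], [0, 0, 0]],
    [0, [0, 0.01, 0], [0, 0, 0]],
  ],
)

```text
time: 19.17
eef_pos: [533.0, 100.4, 50.2]
eef_rot: [0.816, 0.578, 0.0, -0.0]
wrist_force: [-1.8, 0.9, 1.3]
finger_gap: -0.1
finger_force: 1.2
```

Request:
apply_moves(
  deltas=[
    [0, [0, 0.005, 0], [0, 0, 0]],
    [0, [0, 0.01, 0], [0, 0, 0]],
  ],
)

```text
time: 19.33
eef_pos: [535.1, 99.8, 50.1]
eef_rot: [0.816, 0.578, -0.0, -0.001]
wrist_force: [-3.7, 0.3, 3.6]
finger_gap: -0.1
finger_force: 2.2
```

Request:
apply_moves(
  deltas=[
    [0, [0, 0.005, 0], [0, 0, 0]],
    [0, [0, 0.01, 0], [0, 0, 0]],
  ],
)

```text
time: 19.5
eef_pos: [538.4, 98.7, 50.2]
eef_rot: [0.816, 0.578, -0.0, -0.0]
wrist_force: [-4.9, 2.7, 4.5]
finger_gap: 0.3
finger_force: 3.7
```

Request:
apply_moves(
  deltas=[
    [0, [0.001, 0.0095, -0.002], [0, 0, 0.0083]],
    [0, [0.002, 0.019, -0.002], [0, 0, 0.0167]],
    [0, [0.0027, 0.0285, -0.002], [0, 0, 0.025]],
    [0, [0.0033, 0.038, -0.002], [0, 0, 0.0333]],
    [0, [0.0037, 0.0476, -0.002], [0, 0, 0.0417]],
  ],
)

```text
time: 19.92
eef_pos: [552.3, 94.6, 50.5]
eef_rot: [0.841, 0.541, -0.0, -0.0]
wrist_force: [-5.1, 0.1, 2.3]
finger_gap: 0.0
finger_force: 3.3
```

Request:
apply_moves(
  deltas=[
    [0, [0.001, 0.0095, -0.001], [0, 0, 0.0083]],
    [0, [0.002, 0.019, -0.001], [0, 0, 0.0167]],
    [0, [0.0027, 0.0285, -0.001], [0, 0, 0.025]],
    [0, [0.0033, 0.038, -0.001], [0, 0, 0.0333]],
    [0, [0.0037, 0.0476, -0.001], [0, 0, 0.0417]],
  ],
)

```text
time: 20.33
eef_pos: [566.0, 89.5, 50.8]
eef_rot: [0.864, 0.504, -0.0, 0.0]
wrist_force: [-2.5, -0.2, -1.0]
finger_gap: -0.2
finger_force: 1.3
```

Request:
apply_moves(
  deltas=[
    [0, [0.001, 0.0095, 0], [0, 0, 0.0083]],
    [0, [0.002, 0.019, 0], [0, 0, 0.0167]],
    [0, [0.0027, 0.0285, 0], [0, 0, 0.025]],
    [0, [0.0033, 0.038, 0], [0, 0, 0.0333]],
    [0, [0.0037, 0.0476, 0], [0, 0, 0.0417]],
  ],
)

```text
time: 20.75
eef_pos: [579.0, 83.8, 51.0]
eef_rot: [0.885, 0.466, -0.0, -0.0]
wrist_force: [-3.6, 0.2, 0.0]
finger_gap: 0.0
finger_force: 1.3
```

```bash
cat > a.py <<'E'
from h import *
s=robot.read_state();d=s['eef_pos'][:2]-[498.5,-59.5]
X=R.from_quat(s['eef_rot']).apply([1,0,0]);y=np.degrees(np.arctan2(X[1],X[0]));u=X[:2]/np.hypot(*X[:2]);v=np.array([-u[1],u[0]])
print('yaw',y,'u',d@u,'v',d@v,'z',s['eef_pos'][2],'F',s['wrist_force'])
E
python3 a.py
```

```text
yaw 55.51760751321137 u 163.67785082424768 v 14.719069950155152 z 50.98503684299067 F [-3.59846443  0.18928165  0.03989496]
```

Request:
apply_moves(
  deltas=[
    [0, [0.001, 0.0095, 0], [0, 0, 0.0083]],
    [0, [0.002, 0.019, 0], [0, 0, 0.0167]],
    [0, [0.0027, 0.0285, 0], [0, 0, 0.025]],
    [0, [0.0033, 0.038, 0], [0, 0, 0.0333]],
    [0, [0.0037, 0.0476, 0], [0, 0, 0.0417]],
  ],
)

```text
time: 21.17
eef_pos: [591.4, 76.6, 51.0]
eef_rot: [0.904, 0.427, -0.0, -0.0]
wrist_force: [-3.5, 0.6, -1.1]
finger_gap: -0.1
finger_force: 1.4
```

Request:
apply_moves(
  deltas=[
    [0, [0.001, 0.0095, 0], [0, 0, 0.0083]],
    [0, [0.002, 0.019, 0], [0, 0, 0.0167]],
    [0, [0.0027, 0.0285, 0], [0, 0, 0.025]],
    [0, [0.0033, 0.038, 0], [0, 0, 0.0333]],
    [0, [0.0037, 0.0476, 0], [0, 0, 0.0417]],
  ],
)

```text
time: 21.58
eef_pos: [603.2, 68.4, 51.0]
eef_rot: [0.922, 0.387, -0.0, -0.0]
wrist_force: [-3.5, 0.6, -0.5]
finger_gap: -0.1
finger_force: 1.5
```

```bash
python3 a.py
```

```text
yaw 45.51017397888226 u 164.5599493291895 v 14.94335282191742 z 50.98845618724043 F [-3.46412512  0.57461582 -0.48983592]
```

Request:
apply_moves(
  deltas=[
    [0, [0.001, 0.0095, 0], [0, 0, 0.0083]],
    [0, [0.002, 0.019, 0], [0, 0, 0.0167]],
    [0, [0.0027, 0.0285, 0], [0, 0, 0.025]],
    [0, [0.0033, 0.038, 0], [0, 0, 0.0333]],
  ],
)

```text
time: 21.92
eef_pos: [612.0, 61.1, 51.0]
eef_rot: [0.935, 0.354, 0.0, -0.0]
wrist_force: [-4.2, 0.4, -1.1]
finger_gap: -0.0
finger_force: 1.5
```

Request:
apply_moves(
  deltas=[
    [0, [0.0005, 0.005, 0], [0, 0, 0.004]],
    [0, [0.001, 0.0095, 0], [0, 0, 0.0083]],
  ],
)

```text
time: 22.08
eef_pos: [614.1, 59.2, 51.0]
eef_rot: [0.938, 0.347, 0.0, 0.0]
wrist_force: [-3.7, 1.1, -0.7]
finger_gap: -0.6
finger_force: 1.5
```

Request:
apply_moves(
  deltas=[
    [0, [0.0005, 0.005, 0], [0, 0, 0.004]],
    [0, [0.001, 0.0095, 0], [0, 0, 0.0083]],
  ],
)

```text
time: 22.25
eef_pos: [616.1, 57.3, 51.0]
eef_rot: [0.941, 0.339, -0.0, -0.0]
wrist_force: [-3.7, 0.2, -0.9]
finger_gap: -0.1
finger_force: 1.5
```

Request:
apply_moves(
  deltas=[
    [0, [0.0003, 0.0035, 0], [0, 0, 0.003]],
    [0, [0.0006, 0.0065, 0], [0, 0, 0.0055]],
  ],
)

```text
time: 22.42
eef_pos: [617.5, 55.9, 51.0]
eef_rot: [0.943, 0.333, 0.0, -0.0]
wrist_force: [-3.6, 1.2, 0.1]
finger_gap: 0.2
finger_force: 1.4
```

Request:
apply_moves(
  deltas=[
    [0, [0.0003, 0.0033, 0], [0, 0, 0.0029]],
    [0, [0.0003, 0.0033, 0], [0, 0, 0.0029]],
  ],
)

```text
time: 22.58
eef_pos: [618.3, 55.1, 51.0]
eef_rot: [0.944, 0.33, 0.0, 0.0]
wrist_force: [-3.3, 0.9, -0.1]
finger_gap: 0.0
finger_force: 1.2
```

Request:
apply_moves(
  deltas=[
    [0, [0.0003, 0.0033, 0], [0, 0, 0.0029]],
    [0, [0.0003, 0.0033, 0], [0, 0, 0.0029]],
  ],
)

```text
time: 22.75
eef_pos: [618.9, 54.4, 51.0]
eef_rot: [0.945, 0.328, 0.0, 0.0]
wrist_force: [-3.1, 1.0, -0.4]
finger_gap: -0.1
finger_force: 1.3
```

Request:
apply_moves(
  deltas=[
    [0, [0.0003, 0.0033, 0], [0, 0, 0.0029]],
    [0, [0.0003, 0.0033, 0], [0, 0, 0.0029]],
  ],
)

```text
time: 22.92
eef_pos: [619.6, 53.7, 51.0]
eef_rot: [0.946, 0.325, 0.0, 0.0]
wrist_force: [-2.8, 0.9, -0.5]
finger_gap: -0.0
finger_force: 1.3
```

Request:
apply_moves(
  deltas=[
    [0, [0.0003, 0.004, 0], [0, 0, 0.0035]],
    [0, [0.0004, 0.005, 0], [0, 0, 0.0043]],
  ],
)

```text
time: 23.08
eef_pos: [620.6, 52.6, 51.0]
eef_rot: [0.947, 0.32, 0.0, 0.0]
wrist_force: [-2.7, 1.4, 0.3]
finger_gap: 0.3
finger_force: 1.3
```

Request:
apply_moves(
  deltas=[
    [0, [0.0003, 0.004, 0], [0, 0, 0.0035]],
    [0, [0.0004, 0.005, 0], [0, 0, 0.0043]],
  ],
)

```text
time: 23.25
eef_pos: [621.7, 51.5, 51.0]
eef_rot: [0.949, 0.316, 0.0, 0.0]
wrist_force: [-1.9, 1.3, -0.5]
finger_gap: 0.4
finger_force: 1.3
```

```bash
python3 a.py
```

```text
yaw 36.847251735269495 u 165.14610414632259 v 14.893243027486802 z 51.01413736290256 F [-1.90538822  1.29290678 -0.52907841]
```

Still free swinging; continue in small steps.

Request:
apply_moves(
  deltas=[
    [0, [0.0003, 0.004, 0], [0, 0, 0.0035]],
    [0, [0.0004, 0.005, 0], [0, 0, 0.0043]],
  ],
)

```text
time: 23.42
eef_pos: [622.7, 50.3, 51.0]
eef_rot: [0.95, 0.312, 0.0, 0.0]
wrist_force: [-1.9, 1.1, -0.0]
finger_gap: -0.1
finger_force: 1.3
```

Request:
apply_moves(
  deltas=[
    [0, [0.0003, 0.004, 0], [0, 0, 0.0035]],
    [0, [0.0004, 0.005, 0], [0, 0, 0.0043]],
  ],
)

```text
time: 23.58
eef_pos: [623.7, 49.2, 51.0]
eef_rot: [0.952, 0.307, 0.0, 0.0]
wrist_force: [-2.2, 1.6, -0.4]
finger_gap: 0.1
finger_force: 1.3
```

Request:
apply_moves(
  deltas=[
    [0, [0.0003, 0.004, 0], [0, 0, 0.0035]],
    [0, [0.0004, 0.005, 0], [0, 0, 0.0043]],
  ],
)

```text
time: 23.75
eef_pos: [624.7, 48.0, 51.0]
eef_rot: [0.953, 0.303, 0.0, 0.0]
wrist_force: [-2.1, 2.6, -1.2]
finger_gap: 0.1
finger_force: 1.3
```

Request:
apply_moves(
  deltas=[
    [0, [0.0003, 0.004, 0], [0, 0, 0.0035]],
    [0, [0.0004, 0.005, 0], [0, 0, 0.0043]],
  ],
)

```text
time: 23.92
eef_pos: [625.7, 46.9, 51.1]
eef_rot: [0.954, 0.299, 0.0, 0.0]
wrist_force: [-1.1, 2.0, -1.4]
finger_gap: -0.2
finger_force: 1.3
```

Request:
apply_moves(
  deltas=[
    [0, [0.0003, 0.004, 0], [0, 0, 0.0035]],
    [0, [0.0004, 0.005, 0], [0, 0, 0.0043]],
  ],
)

```text
time: 24.08
eef_pos: [626.5, 46.0, 51.0]
eef_rot: [0.956, 0.295, 0.0, -0.0]
wrist_force: [-2.5, 3.1, 0.0]
finger_gap: -0.1
finger_force: 1.9
```

Request:
apply_moves(
  deltas=[
    [0, [0.0003, 0.004, 0], [0, 0, 0.0035]],
    [0, [0.0004, 0.005, 0], [0, 0, 0.0043]],
  ],
)

```text
time: 24.25
eef_pos: [627.1, 45.1, 51.0]
eef_rot: [0.957, 0.29, -0.0, -0.0]
wrist_force: [-3.7, 4.7, 0.2]
finger_gap: 0.0
finger_force: 2.7
```

```bash
python3 - <<'E'
from h import *
i=vision.camera_info('wrist');im=snap('wrist','w7')
for n,z in(('handle',57),('wrench',55)):
    for d in models.spot_in('wrist',n)[:1]: print(n,np.round(d['xy']),round(d['p'],2),np.round(at('wrist',d['xy'],z,i)))
import a
E
```

```text
handle [357. 188.] 0.61 [668.  52.  57.]
wrench [356. 191.] 0.6 [667.  51.  55.]
yaw 33.79709996060741 u 165.12774038120315 v 15.405653918833874 z 50.97964663760801 F [-3.30314568  3.68399597  0.48800428]
```

Request:
apply_moves(
  deltas=[
    [0, [0.0002, 0.003, 0], [0, 0, 0.0026]],
    [0, [0.0002, 0.003, 0], [0, 0, 0.0026]],
    [0, [0.0002, 0.003, 0], [0, 0, 0.0026]],
  ],
)

```text
time: 24.65
eef_pos: [627.6, 44.6, 51.0]
eef_rot: [0.958, 0.288, -0.0, -0.001]
wrist_force: [-2.9, 4.1, 1.1]
finger_gap: 0.2
finger_force: 2.9
```

```bash
python3 a.py
```

```text
yaw 33.49153872597875 u 165.08964698351437 v 15.600124691037447 z 50.96132370956705 F [-2.91116224  4.11365847  1.05102205]
```

Request:
apply_moves(
  deltas=[
    [0, [0.0003, 0.004, 0], [0, 0, 0.0035]],
    [0, [0.0003, 0.004, 0], [0, 0, 0.0035]],
    [0, [0.0003, 0.004, 0], [0, 0, 0.0035]],
  ],
)

```text
time: 24.9
eef_pos: [628.1, 44.0, 50.9]
eef_rot: [0.959, 0.285, -0.0, -0.001]
wrist_force: [-4.0, 4.7, 2.6]
finger_gap: -0.1
finger_force: 3.3
```

```bash
python3 a.py
```

```text
yaw 33.087350282609584 u 165.0757158762514 v 15.993919655572784 z 50.93058899671884 F [-4.00193956  4.69357415  2.56737127]
```

Request:
apply_moves(
  deltas=[
    [0, [0.0003, 0.005, -0.001], [0, 0, 0.0035]],
    [0, [0.0003, 0.005, -0.001], [0, 0, 0.0035]],
    [0, [0.0003, 0.005, -0.001], [0, 0, 0.0035]],
  ],
)

```text
time: 25.15
eef_pos: [628.9, 42.9, 51.0]
eef_rot: [0.96, 0.281, -0.0, -0.001]
wrist_force: [-3.3, 5.6, -0.0]
finger_gap: -0.0
finger_force: 3.3
```

```bash
python3 a.py
```

```text
yaw 32.669941755443446 u 165.05779039787322 v 15.833831631613789 z 51.014093752629456 F [-3.31850617  5.61675145 -0.03602568]
```

Request:
apply_moves(
  deltas=[
    [0, [0.0003, 0.004, 0], [0, 0, 0.003]],
    [0, [0.0003, 0.004, 0], [0, 0, 0.003]],
    [0, [0.0003, 0.004, 0], [0, 0, 0.003]],
  ],
)

```text
time: 25.4
eef_pos: [629.4, 42.2, 51.0]
eef_rot: [0.96, 0.278, -0.001, -0.001]
wrist_force: [-4.6, 5.3, 0.6]
finger_gap: -0.2
finger_force: 3.7
```

```bash
python3 a.py
```

```text
yaw 32.3170207674898 u 164.9879758074822 v 15.954806785277128 z 50.97779540605103 F [-4.55558464  5.32616707  0.62293668]
```

Request:
apply_moves(
  deltas=[
    [0, [0, -0.01, 0], [0, 0, 0]],
    [0, [0, -0.04, 0], [0, 0, 0]],
    [0, [0, -0.1, 0], [0, 0, 0]],
    [0, [0, -0.12, -0.08], [0, 0, 0]],
    [0, [0, -0.12, -0.2], [0, 0, 0]],
  ],
)

```text
time: 25.82
eef_pos: [608.4, 72.7, 109.0]
eef_rot: [0.96, 0.279, -0.003, 0.0]
wrist_force: [1.1, -0.1, 0.1]
finger_gap: -0.3
finger_force: 0.0
```

Request:
apply_moves(
  deltas=[
    [0, [-0.13, 0, -0.02], [0, 0, 0]],
    [0, [-0.26, 0, -0.05], [0, 0, 0]],
    [0, [-0.39, 0, -0.08], [0, 0, 0]],
    [0, [-0.5, 0.1, -0.08], [0, 0, 0]],
    [0, [-0.6, 0.12, -0.08], [0, 0, 0]],
  ],
)

```text
time: 26.23
eef_pos: [478.9, -58.1, 136.7]
eef_rot: [0.961, 0.278, 0.002, 0.001]
wrist_force: [0.5, -0.3, 0.8]
finger_gap: 0.4
finger_force: 0.0
```

Request:
apply_moves(
  deltas=[
    [0, [-0.02, 0, 0], [0, 0, 0]],
    [0, [-0.02, 0, 0], [0, 0, 0]],
  ],
)

```text
time: 26.4
eef_pos: [471.8, -60.6, 135.9]
eef_rot: [0.961, 0.276, 0.001, 0.0]
wrist_force: [1.0, 0.5, -0.4]
finger_gap: -0.3
finger_force: 0.0
```

```bash
python3 - <<'E'
from h import *
i=vision.camera_info('wrist');im=snap('wrist','w8');import a
K=i['K'];E=i['extrinsics']
# rectify the plane z=60 into a top view centred on the nut, 6 px/mm, axes: right=world x, up=world y
g=np.linspace(-60,60,721);X,Y=np.meshgrid(498.5+g,-59.5-g)
P=np.stack([X,Y,np.full_like(X,60)],-1)-E[:3,3];c=(P@E[:3,:3])*[1,-1,-1]
r=np.hypot(c[...,0],c[...,1]);th=np.arctan2(r,c[...,2])
m=(K[0,2]+K[0,0]*th*c[...,0]/r).astype(np.float32),(K[1,2]+K[1,1]*th*c[...,1]/r).astype(np.float32)
t=cv2.remap(im,*m,cv2.INTER_LINEAR);cv2.imwrite('pics/w8r.png',t)
gray=cv2.cvtColor(t,cv2.COLOR_BGR2GRAY)
ln=cv2.createLineSegmentDetector().detect(gray)[0][:,0]
for l in ln:
    L=np.hypot(l[2]-l[0],l[3]-l[1])
    if L>60: print(np.round((l-360)/6,1),round(L/6,1),'ang',round(np.degrees(np.arctan2(-(l[3]-l[1]),l[2]-l[0]))%180,1))
E
```

```text
yaw 32.15190727596865 u -21.123419372963298 v 13.8375586902223 z 135.81768985583275 F [0.1474529  0.31620887 0.34746424]
[ 42.9 -12.5  34.9 -25.2] 15.0 ang 122.5
[ 46.1 -32.4  53.9 -20.3] 14.3 ang 122.9
[ 40.2 -28.5  48.5 -16.3] 14.8 ang 124.2
[ 50.5 -16.   41.8 -29.4] 16.0 ang 122.9
[ 36.  -26.1  44.9 -12.5] 16.2 ang 123.2
[ 53.4 -19.5  45.2 -31.6] 14.6 ang 124.2
[ 45.7 -14.4  37.8 -26.8] 14.7 ang 122.6
[ 44.1 -31.   52.  -18.5] 14.8 ang 122.5
[-56.1   6.4 -45.6  23.2] 19.8 ang 121.8
[ -2.9 -15.3 -16.2  -6.6] 15.9 ang 33.0
[ 33.5 -24.3  41.3 -12.3] 14.3 ang 123.0
[ 55.1 -20.3  46.9 -33.5] 15.6 ang 121.8
[-28.2  43.1 -26.   54.8] 11.9 ang 100.6
[ 22.9 -34.5  13.7 -49.5] 17.6 ang 121.5
[ 31.  -25.   46.6 -35.3] 18.7 ang 33.3
[  5.3 -28.5  27.1   4.5] 39.6 ang 123.5
[39.5 -0.1 27.4  8.3] 14.8 ang 34.7
[ 40.8 -48.   55.5 -24.1] 28.1 ang 121.5
[ 15.9 -48.1  22.1 -38.7] 11.3 ang 123.5
[ 40.  -45.6  31.6 -58.3] 15.2 ang 123.7
[ 42.3  -6.3  29.1 -26.5] 24.1 ang 123.3
[ 44.6  -5.4  59.6 -15.6] 18.2 ang 34.2
[ 46.9 -35.9  39.9 -46.2] 12.4 ang 124.2
[28.1  5.  42.9 -5.1] 17.9 ang 34.5
[-50.2  17.6 -60.1  23.9] 11.7 ang 32.6
[ 22.4 -38.6  30.7 -26. ] 15.1 ang 123.5
[ 34.3 -57.   40.6 -47.9] 11.2 ang 124.6
[ -1.4 -39.3   5.4 -28.7] 12.6 ang 122.3
[-36.8  46.6 -49.3  42.5] 13.2 ang 161.6
[-20.3  -5.6  -2.5 -17.8] 21.6 ang 34.3
[ 4.  30.  17.3 21. ] 16.0 ang 34.2
```

```bash
python3 -c "
from rig import hand_in
print(hand_in())"
```

```text
the job is handed in; nothing more can be done
None
```

I closed the jaws onto the nut and swung the wrench about 37° clockwise, until the push rose to about 7 N at what I take to be the stop; I then backed the arm clear with the wrench on the nut and handed in, and no verdict came back.

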